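# Turn the stiff leaf of a board book

## Task

On the library craft table, clear the left-hand page of the open board book by sliding the roll of masking tape off it with a fingertip, so that it lies flat on the table beside the book; then turn the one raised board leaf over the spine from the right and press it down until it lies flat on the left (left and right as seen from the robot). Only push and press: do not pick up the roll, do not lift the next leaf along with it, and leave the other craft things where they stand.

Things in the scene. Friction and masses are not known exactly. Their poses are not given: they have to be found in the camera images.
- book: Children's board book lying open on the table, fixed in place, spine along its own x axis (leaves 190 mm long in x). Origin on the table under the middle of the spine; its z is up, +y is its left-hand side seen from the robot, -y its right-hand side. Cover 198 mm (x) by 312 mm (y, edges at y = +156 and -156 mm), 4 mm thick; on it, to y = 150 mm on each side, lie the leaves, whose top face is 15 mm above the table on both sides.
- leaf (a joint): Angle of the one raised board leaf about the spine: 0 = lying flat on the right-hand (-y) side of the book, pi/2 = upright, pi (its stop) = lying flat on the left-hand (+y) side. The leaf is a rigid board 190 mm long (x), 3.5 mm thick, its fore-edge 150 mm from the hinge, about 0.09 kg. The fresh crease is stiff: the leaf stays at whatever angle it is left (it neither springs back nor falls); about 1 to 2 N at the fore-edge moves it. It starts part-raised, at 0.4 to 0.8.
- leaf_hinge (a point): Point on the leaf's hinge line, in the middle of the spine, 16.75 mm above the table. The hinge line runs along the book's x.
- leaf_edge (a point): Middle of the leaf's fore-edge (the free long edge), 150 mm from the hinge; it moves with the leaf.
- next_leaf (a joint): Angle of the leaf that lies below the raised one on the right-hand side, same sense: 0 = flat (its start).
- tape_center (a point): Centre (half-way up and in the middle of the hole) of the loose roll of masking tape, which lies flat on the left-hand page at the start: outer diameter 98 mm, hole 76 mm, 38 mm tall, about 0.11 kg. Lying on the page its centre is 34 mm above the table, lying on the table 19 mm. Its z axis is the axis of the hole.
- glue_stick: Bystander: glue stick standing upright, 29 mm diameter, 92 mm tall; origin at the centre of its underside.
- paint_jar: Bystander: small paint jar standing upright, 54 mm diameter, 66 mm tall; origin at the centre of its underside.
- snap_box: Bystander: square snap-lid food box, 108 x 108 mm, 58 mm tall; origin at the centre of its underside.
- match_tub: Bystander: open clear tub full of matchsticks, 92 mm diameter at the rim, 55 mm tall; origin at the centre of its underside.
- clear_tub: Bystander: open clear tub of grain, 94 mm diameter at the rim, 50 mm tall; origin at the centre of its underside.
- stamp: Bystander: wooden hand stamp with a turned handle, 50 x 36 mm foot, 57 mm tall; origin at the centre of its underside.

How it is judged (in metres and radians):
On the way, in this order (a step that is already met when the one before it is completed fails the run):
1. the roll of tape lies flat on the table beside the book (height (world z) of tape_center between 0.016 and 0.0203 m and angle between tape_center's own z axis and vertical below 0.05 rad and horizontal distance between tape_center and book below 0.45 m), for 0.2 s.
2. the raised leaf has been turned over and lies flat on the left (value of joint leaf above 3.08159 rad), for 0.2 s.
At the end, for the whole second after the job is handed in: The leaf lies flat on the left (within 0.06 rad of pi), the next leaf still flat on the right (under 0.05 rad), and the roll lies flat on the table itself, no part on the book (centre 16 to 20.3 mm high, tilt under 0.05 rad), within 450 mm of the book's middle (all of step 1 and value of joint leaf above 3.08159 rad and value of joint next_leaf below 0.05 rad); the robot touches nothing.
It fails at once if the roll of tape is lifted or carried (centre more than 55 mm above the table) (height (world z) of tape_center above 0.055 m).
It fails at once if the next leaf is lifted too (more than 0.15 rad) (value of joint next_leaf above 0.15 rad).
It fails at once if a bystander is moved by more than 30 mm (distance of any of glue_stick, paint_jar, snap_box, match_tub, clear_tub, stamp from where it was at the start of the episode above 0.03 m).
It also fails if it takes over 62 s, if anything falls off the work surface, if the arm or the gripper's body presses on something with over 40 N, if the wrist force passes 120 N, or if a joint passes its speed limit or range.

## Robot

A 6-joint arm with a two-finger parallel gripper is mounted at the origin on the work surface. World frame = base frame: x ahead of the robot, y to its left, z up, the work surface at z = 0. Lengths are in m, angles in degrees, forces in N, time in s.
With the tool pointing down it reaches from about 0.3 to 0.75 m from the base axis. Payload 8.5 kg.
Tool frame: the origin (TCP) lies between the finger pads; the fingertips stand 17 mm ahead of it and the grasp point (between the pads) lies 2 mm behind it; z points along the fingers, y is the direction in which the jaws open and shut (so a half turn about z gives the same grasp; the last joint's range is limited). The gripper opens to 85 mm and grips with 20 to 120 N. Pads are 22 mm wide; open, the fingers measure 114 mm over their backs; the gripper's body (76 mm by 85 mm) begins 54 mm behind the grasp point. The pads swing forward as they close: fully open they stand 13 mm farther back than shut.
Start: joints at [-86.878, 21.807, 74.336, -0, 83.858, -12.336], TCP at [0.147, -0.53, 0.248] pointing down, gripper open.
Joint ranges: [-178.18, 178.18], [-50.72, 133.34], [12.68, 142.11], [-81.47, 261.47], [9.98, 163.14], [-165.26, 165.26]. Speed limits (degrees/s): [136.94, 136.94, 180, 180, 180, 180].

## Interface

Orientations are given as a 3x3 rotation matrix whose columns are the frame's x, y, z axes.
In Python, from rig import readout, eyes, env gives the robot as it stands.
- The arm moves only by the tool arm_command, never from a script. Its argument "rows" is text: rows parted by semicolons, each of 7 numbers parted by spaces: the closure, from 0 (fully open) to 1 (shut), then the shift along the tool's x, y, z in mm, then the turn, a rotation vector about the tool's x, y, z in degrees. In form: grip dx dy dz rx ry rz; .... A call has 1 to 5 rows; each row shifts and turns the commanded pose from where the row before left it, along the tool's axes as they then stand; what a row does not reach is not made up. A row lasts 1/12 s, in which the tool goes at most 41.7 mm and 7.16 degrees, less where a joint would pass 70% of its speed; a pose out of reach is approached as far as the arm can. A call with a gripper value outside its range is refused whole. The fingers move at their own pace and stop on an object; "squeeze" is the grip in N (left out, the last holds). Time passes only in rows, so rows that do not move let the fingers close. It gives the time, the measured TCP pose, the force and the opening at its end, in the units of the state.
- readout.observe(): the state, without advancing time (a new reading comes with each control period).
- eyes.get_image(name): name is "scene" or "top" or "wrist"; returns the picture (420x560x3 uint8, red, green, blue); there is no depth.
- eyes.camera_model(name): a dict with "mtx" (3x3 intrinsics, pixels), "view" (4x4, takes a point from world to camera coordinates). Camera axes: x right, y up, looking along -z (the intrinsics and any distortion apply to the point x, -y, -z); pixel columns grow to the right and rows downward; lengths in m; the calibration is good to about 2 mm. A picture is of the moment at which its call begins: read the wrist's pose just before it. camera_model takes no time and is no camera call; for the wrist camera it gives the pose at the moment of the call.
- env.close_job(): hands the job in, once; it reports no verdict.
The state is a dict: "time_s": time; "q": joint angles; "qvel": joint speeds; "joint_efforts": joint torques, N m; "position": TCP position; "tool_rot": TCP orientation; "ft_force": force on the tool from outside, world axes, zero at the start; "wrist_torque": the same for the moment, N m; "grip_width": finger opening in m.
Only numpy, scipy, OpenCV 4.12 (cv2) and the standard library are available. Lean on these libraries where they do the work, as an engineer would, in place of code of your own. Each camera call takes 0.05 s, during which the arm holds its last target. There are 200 camera calls.

## Working session

There is one attempt and no reset: what is moved stays moved. The work goes in short steps, Python scripts to look and compute and a tool call to move; the robot and the scene stay as the last step left them, time stands still between calls to the robot, and variables do not carry over. Pictures are saved under pics/ and viewed, about 8 in all and at most 12, crops included, and the job is handed in when it is done.

Besides the shell and the picture viewer there is one more tool, called after "Request:" in YAML: its name, and indented under it one key for each argument. arm_command: Moves the arm, as the interface text tells. Its arguments: {"type":"object","properties":{"rows":{"type":"string"},"squeeze":{"type":"number"}},"required":["rows"]}

```bash
mkdir -p pics; python3 - <<'E'
from rig import readout, eyes
import cv2, numpy as np
s=readout.observe(); print(s)
for n in("top","scene"):
    im=eyes.get_image(n); cv2.imwrite(f"pics/{n}0.png",im[:,:,::-1])
    m=eyes.camera_model(n); print(n,np.array(m["mtx"]).tolist(),np.round(m["view"],4).tolist(),[k for k in m])
E
```

```text
{'time_s': 0.0, 'q': array([-8.68795246e+01,  2.18405786e+01,  7.43852029e+01,  8.16958328e-04,
        8.38586101e+01, -1.23364768e+01]), 'qvel': array([ 0.00851774, -0.0346521 ,  0.04246514,  0.08568732,  0.04744486,
        0.10086774]), 'joint_efforts': array([-4.16932317e-04, -4.48461485e+01, -2.31277227e+01, -1.91734289e-04,
        4.87054145e-03,  5.86320454e-06]), 'position': array([ 0.14656231, -0.52982901,  0.24771298]), 'tool_rot': array([[ 9.63831384e-01,  2.66512773e-01, -6.60231420e-05],
       [ 2.66512579e-01, -9.63830317e-01,  1.47149945e-03],
       [ 3.28538295e-04, -1.43587335e-03, -9.99998915e-01]]), 'ft_force': array([-0.60191897, -0.03713214, -0.55273229]), 'wrist_torque': array([ 0.0018942 ,  0.02168132, -0.01296282]), 'grip_width': 0.08517769262163602}
top [[408.92848267832534, 0.0, 277.6895407296668], [0.0, 408.92848267832534, 210.27920664089098], [0.0, 0.0, 1.0]] [[-0.0223, -0.9996, -0.0163, 0.0393], [0.9975, -0.0233, 0.066, -0.5961], [-0.0664, -0.0148, 0.9977, -1.066], [0.0, 0.0, 0.0, 1.0]] ['mtx', 'view']
scene [[387.4378970575357, 0.0, 284.4387063409125], [0.0, 387.4378970575357, 209.2571957213866], [0.0, 0.0, 1.0]] [[0.2911, 0.9567, 0.0051, -0.2022], [-0.6577, 0.1963, 0.7272, 0.3498], [0.6947, -0.215, 0.6864, -1.3049], [0.0, 0.0, 0.0, 1.0]] ['mtx', 'view']
```

View pics/top0.png

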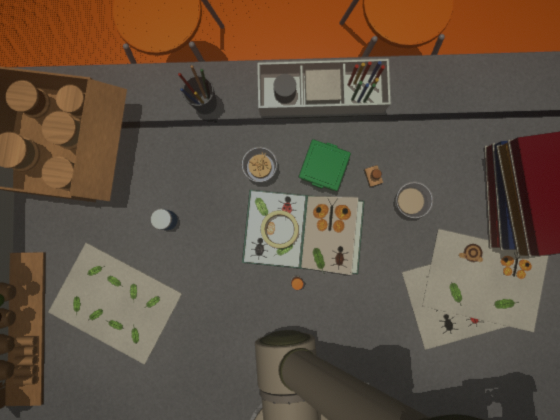

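View pics/scene0.png

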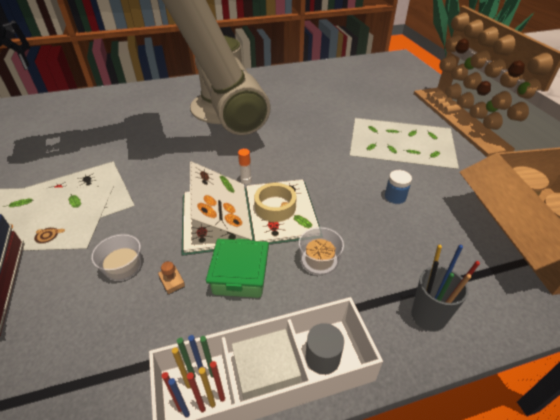

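The top view shows the book centred near (303,231), the roll at (280,229), the glue stick at (297,284), the match tub at (260,166) and the jar at (163,219). The space to the left of the book is free. The scene view shows the raised leaf on the right, tilted about 35–45°. I'll zoom in to measure.

```bash
python3 - <<'E'
import cv2
im=cv2.imread("pics/top0.png")[145:300,225:390]
cv2.imwrite("pics/c0.png",cv2.resize(im,(660,620)[:2] if 0 else (638,600),interpolation=cv2.INTER_CUBIC)) # scale 3.87
E
```

```text
(no output)
```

View pics/c0.png

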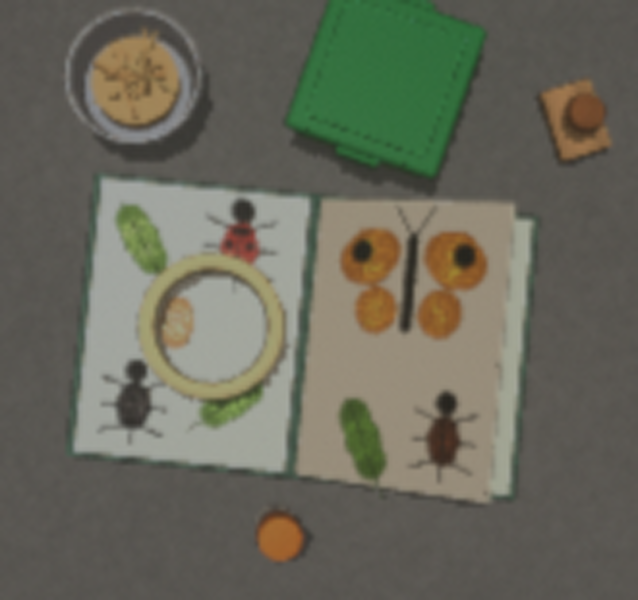

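```bash
cat > h.py <<'E'
import numpy as np
from rig import readout, eyes
def cam(n):
    m=eyes.camera_model(n); return np.array(m["mtx"]),np.array(m["view"])
def proj(n,P,c=None):
    K,V=c or cam(n); p=np.atleast_2d(P)@V[:3,:3].T+V[:3,3]; p=p*[1,-1,-1]; p=p@K.T; return p[:,:2]/p[:,2:]
def ray(n,uv,z,c=None):
    K,V=c or cam(n); d=np.linalg.inv(K)@[uv[0],uv[1],1]*[1,-1,-1]; R=V[:3,:3]; d=R.T@d; o=-R.T@V[:3,3]; return o+d*(z-o[2])/d[2]
E
cat > fit.py <<'E'
from h import *
from scipy.optimize import least_squares
c=cam("top")
px=lambda u,v:(225+u/3.867,145+v/3.871)
pts=[((.099,.156,.004),(97,177)),((-.099,.156,.004),(73,453)),((.099,-.156,.004),(537,216)),((-.099,-.156,.004),(514,497))]
def W(p,q): 
    C,S=np.cos(p[2]),np.sin(p[2]); q=np.asarray(q); return np.array([p[0]+C*q[0]-S*q[1],p[1]+S*q[0]+C*q[1],q[2]])
def leafpt(p,x,a,r=.15): return W(p,(x,-r*np.cos(a),.01675+r*np.sin(a)))
E2=[(.095,(514,203)),(-.095,(491,502))]
def res(p):
    r=[proj("top",W(p,q),c)[0]-px(*u) for q,u in pts]+[proj("top",leafpt(p,x,p[3]),c)[0]-px(*u) for x,u in E2]
    return np.ravel(r)
s=least_squares(res,[.55,-.02,0,.6]); print(s.x,np.round(s.fun,1)); 
print("hinge px",[ (proj("top",W(s.x,(x,0,.01675)),c)[0]-[225,145])*3.87 for x in(.095,-.095)])
for n,u,z in [("tape",(212,326),.053),("glue",(281,537),.092),("match",(134,77),.055),("box",(387,85),.058),("stamp",(575,120),.02)]:
    w=ray("top",px(*u),z,c); C,S=np.cos(s.x[2]),np.sin(s.x[2]); d=w[:2]-s.x[:2]; print(n,w.round(4),"book",[round(C*d[0]+S*d[1],4),round(-S*d[0]+C*d[1],4)])
print("jar",ray("top",(163,219),.066,c))
print("edge",leafpt(s.x,0,s.x[3]))
cs=cam("scene"); print("scene edge",[proj("scene",leafpt(s.x,x,s.x[3]),cs)[0].round(0) for x in(.095,-.095)])
E
python3 fit.py
```

```text
[ 0.53895264 -0.04264525 -0.11535598  0.64208233] [-0.6 -0.9 -1.6  1.1  0.9 -0.5  1.   0.8  0.3 -0.7 -0.1  0.2]
hinge px [array([317.72370859, 197.45140042]), array([293.11086256, 473.8819578 ])]
tape [0.5458 0.0208 0.053 ] book [np.float64(-0.0005), np.float64(0.0638)]
glue [ 0.4107 -0.0203  0.092 ] book [np.float64(-0.1299), np.float64(0.0074)]
match [0.7134 0.0692 0.055 ] book [np.float64(0.1604), np.float64(0.1312)]
box [ 0.7033 -0.0995  0.058 ] book [np.float64(0.1698), np.float64(-0.0375)]
stamp [ 0.6822 -0.2318  0.02  ] book [np.float64(0.1641), np.float64(-0.1714)]
jar [0.57833526 0.31801291 0.066     ]
edge [ 0.52512592 -0.16197444  0.10657966]
scene edge [array([190., 216.]), array([189., 160.])]
```

Book and leaf fit well: centre (0.539, -0.043), yaw -6.6°, leaf at 0.64 rad. The roll sits at book (0, 64 mm). I'll close the gripper, align it with the book, and travel until it is over the hole of the roll.

Request:
arm_command:
  rows: "1 0 0 0 0 0 5.5; 1 0 0 0 0 0 5.5; 1 0 0 0 0 0 5.5; 1 0 0 0 0 0 5.5; 1 0 0 0 0 0 0"
  squeeze: 40

```text
time_s: 0.52
position: [0.1466, -0.5299, 0.248]
tool_rot: [[0.993, -0.117, -0.0], [-0.117, -0.993, 0.001], [-0.0, -0.001, -1.0]]
ft_force: [-0.8, 0.8, 0.1]
grip_width: 0.0254
```

Request:
arm_command:
  rows: "1 17 -30 0 0 0 0; 1 17 -30 0 0 0 0; 1 17 -30 0 0 0 0; 1 17 -30 0 0 0 0; 1 17 -30 0 0 0 0"

```text
time_s: 0.93
position: [0.2487, -0.3892, 0.2481]
tool_rot: [[0.994, -0.111, -0.0], [-0.111, -0.994, 0.0], [-0.0, -0.0, -1.0]]
ft_force: [0.3, -1.7, -0.0]
grip_width: -0.0002
```

Request:
arm_command:
  rows: "1 17 -30 0 0 0 0; 1 17 -30 0 0 0 0; 1 17 -30 0 0 0 0; 1 17 -30 0 0 0 0; 1 17 -30 0 0 0 0"

```text
time_s: 1.35
position: [0.3502, -0.2498, 0.2483]
tool_rot: [[0.994, -0.111, -0.0], [-0.111, -0.994, 0.0], [-0.0, -0.0, -1.0]]
ft_force: [0.9, -0.6, 0.1]
grip_width: -0.0
```

Request:
arm_command:
  rows: "1 17 -30 0 0 0 0; 1 17 -30 0 0 0 0; 1 17 -30 0 0 0 0; 1 17 -30 0 0 0 0; 1 17 -30 0 0 0 0"

```text
time_s: 1.77
position: [0.4519, -0.1104, 0.2483]
tool_rot: [[0.994, -0.111, -0.0], [-0.111, -0.994, 0.0], [-0.0, -0.0, -1.0]]
ft_force: [0.2, -1.5, 0.1]
grip_width: 0.0002
```

Request:
arm_command:
  rows: "1 17 -30 0 0 0 0; 1 17 -30 0 0 0 0; 1 17 -30 0 0 0 0; 1 17 -30 0 0 0 0; 1 0 0 0 0 0 0"

```text
time_s: 2.18
position: [0.5344, 0.0034, 0.2478]
tool_rot: [[0.994, -0.106, 0.0], [-0.106, -0.994, 0.001], [0.0, -0.001, -1.0]]
ft_force: [-0.5, -0.6, -0.5]
grip_width: 0.0002
```

```bash
cat > st.py <<'E'
from h import *
import cv2,sys
def st():
    s=readout.observe(); d=s["position"][:2]-[.539,-.0426]; C,S=np.cos(-.1154),np.sin(-.1154)
    print("t",round(s["time_s"],2),"book mm",np.round([1e3*(C*d[0]+S*d[1]),1e3*(-S*d[0]+C*d[1]),1e3*s["position"][2]],1),"F",np.round(s["ft_force"],1),"w",round(s["grip_width"],4),"x",s["tool_rot"][:,0].round(3),"z",s["tool_rot"][:,2].round(3))
st()
if len(sys.argv)>2: cv2.imwrite("pics/"+sys.argv[2],eyes.get_image(sys.argv[1])[:,:,::-1])
E
python3 st.py wrist w1.png
```

```text
t 2.18 book mm [ -9.8  45.2 247.8] F [-0.5 -0.6 -0.5] w 0.0002 x [ 0.994 -0.106  0.   ] z [ 0.     0.001 -1.   ]
```

View pics/w1.png

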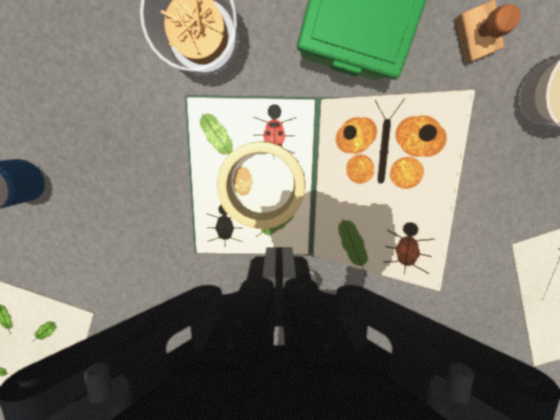

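The wrist view shows the roll centred near (262,185), the spine running from (317,98) to (312,256), and the left page corners at (188,97) and (195,254). I'll cross-check these against the fit.

```bash
python3 - <<'E'
from h import *
c=cam("wrist");C,S=np.cos(-.1154),np.sin(-.1154)
for n,u,z in [("tape",(262,185),.053),("sp_top",(318,99),.0167),("sp_bot",(312,256),.0167),("Ltop",(188,97),.015),("Lbot",(195,254),.015)]:
    w=ray("wrist",u,z,c);d=w[:2]-[.539,-.0426];print(n,w.round(4),np.round([C*d[0]+S*d[1],-S*d[0]+C*d[1]],4))
s=readout.observe();P=s["position"]; print([proj("wrist",P+[0,0,-k],c).round(0) for k in(.017,.03)])
E
```

```text
tape [0.5471 0.0183 0.053 ] [0.001  0.0614]
sp_top [ 0.6325 -0.0543  0.0167] [ 0.0942 -0.0008]
sp_bot [ 0.4416 -0.0325  0.0167] [-0.0979 -0.0012]
Ltop [0.6506 0.0928 0.015 ] [0.0953 0.1473]
Lbot [0.46   0.1194 0.015 ] [-0.0971  0.1518]
[array([[278., 263.]]), array([[278., 253.]])]
```

Request:
arm_command:
  rows: "1 10 -17 0 0 0 0; 1 0 0 40 0 0 0; 1 0 0 40 0 0 0; 1 0 0 40 0 0 0; 1 0 0 30 0 0 0"

```text
time_s: 2.65
position: [0.5427, 0.0145, 0.0956]
tool_rot: [[0.994, -0.112, -0.003], [-0.112, -0.994, 0.0], [-0.003, 0.0, -1.0]]
ft_force: [0.3, 0.6, -0.9]
grip_width: -0.0004
```

Request:
arm_command:
  rows: "1 0 0 15 0 0 0; 1 0 0 15 0 0 0; 1 0 0 10 0 0 0; 1 0 0 5 0 0 0; 1 0 0 5 0 0 0"

```text
time_s: 3.07
position: [0.5443, 0.0146, 0.0483]
tool_rot: [[0.994, -0.114, 0.0], [-0.114, -0.994, -0.0], [0.0, 0.0, -1.0]]
ft_force: [-0.3, -0.5, 0.4]
grip_width: 0.0001
```

```bash
python3 st.py scene s1.png; python3 -c "
import cv2;im=cv2.imread('pics/s1.png')[90:290,130:370];cv2.imwrite('pics/s1c.png',cv2.resize(im,(720,600),interpolation=cv2.INTER_CUBIC))"
```

```text
t 3.07 book mm [-1.3 57.5 48.3] F [-0.3 -0.5  0.4] w 0.0001 x [ 0.994 -0.114  0.   ] z [ 0. -0. -1.]
```

View pics/s1c.png

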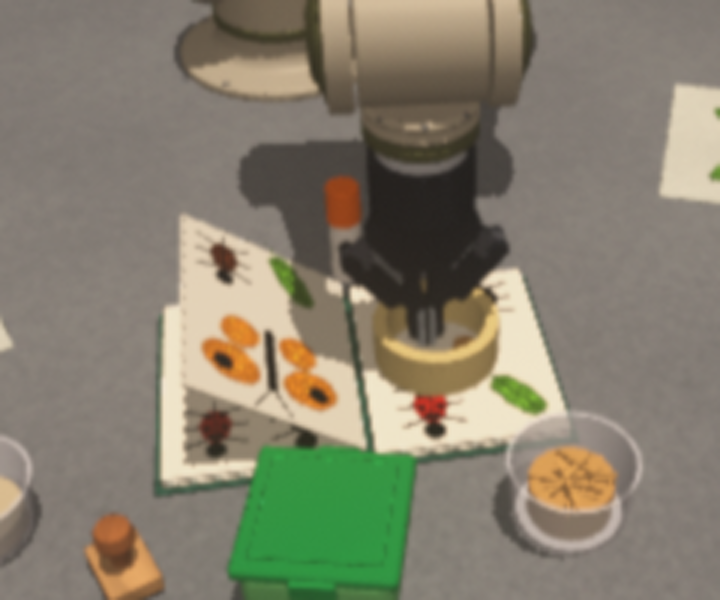

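The finger is inside the ring, clear of the page. I'll lower it slightly and push the ring left from the inside.

Request:
arm_command:
  rows: "1 0 0 4 0 0 0; 1 0 0 3 0 0 0; 1 0 -7 0 0 0 0; 1 0 -7 0 0 0 0; 1 0 -7 0 0 0 0"

```text
time_s: 3.53
position: [0.5469, 0.0369, 0.0417]
tool_rot: [[0.994, -0.114, 0.001], [-0.114, -0.994, -0.0], [0.001, -0.0, -1.0]]
ft_force: [0.0, 0.5, -0.4]
grip_width: 0.0002
```

Request:
arm_command:
  rows: "1 0 -7 0 0 0 0; 1 0 -7 0 0 0 0; 1 0 -7 0 0 0 0; 1 0 -7 0 0 0 0; 1 0 -7 0 0 0 0"

```text
time_s: 3.95
position: [0.5508, 0.0715, 0.0415]
tool_rot: [[0.994, -0.114, 0.0], [-0.114, -0.994, -0.0], [0.0, 0.0, -1.0]]
ft_force: [0.1, -1.3, 1.3]
grip_width: 0.0002
```

Request:
arm_command:
  rows: "1 0 -8 0 0 0 0; 1 0 -8 0 0 0 0; 1 0 -8 0 0 0 0; 1 0 -8 0 0 0 0; 1 0 -8 0 0 0 0"

```text
time_s: 4.37
position: [0.5552, 0.1114, 0.0412]
tool_rot: [[0.993, -0.114, -0.0], [-0.114, -0.993, 0.0], [-0.0, -0.0, -1.0]]
ft_force: [-0.7, -1.4, 0.5]
grip_width: -0.0
```

```bash
python3 st.py
```

```text
t 4.37 book mm [ -1.6 154.9  41.2] F [-0.7 -1.4  0.5] w -0.0 x [ 0.993 -0.114 -0.   ] z [-0.  0. -1.]
```

Request:
arm_command:
  rows: "1 0 -8 0 0 0 0; 1 0 -8 0 0 0 0; 1 0 -8 0 0 0 0; 1 0 -8 4 0 0 0; 1 0 -8 4 0 0 0"

```text
time_s: 4.78
position: [0.5601, 0.151, 0.0333]
tool_rot: [[0.993, -0.114, 0.001], [-0.114, -0.993, -0.0], [0.001, 0.0, -1.0]]
ft_force: [0.3, -2.0, 2.1]
grip_width: 0.0
```

Request:
arm_command:
  rows: "1 0 -8 0 0 0 0; 1 0 -8 0 0 0 0; 1 0 -8 0 0 0 0; 1 0 -8 0 0 0 0; 1 0 -8 0 0 0 0"

```text
time_s: 5.2
position: [0.5644, 0.1909, 0.0333]
tool_rot: [[0.993, -0.114, -0.0], [-0.114, -0.993, 0.0], [-0.0, -0.0, -1.0]]
ft_force: [0.5, -1.0, -0.7]
grip_width: 0.0003
```

Request:
arm_command:
  rows: "1 0 -8 0 0 0 0; 1 0 -8 0 0 0 0; 1 0 -8 0 0 0 0; 1 0 -8 0 0 0 0; 1 0 0 0 0 0 0"

```text
time_s: 5.62
position: [0.5681, 0.2233, 0.0333]
tool_rot: [[0.994, -0.113, 0.0], [-0.113, -0.994, 0.0], [0.0, -0.0, -1.0]]
ft_force: [0.4, 0.9, 0.5]
grip_width: 0.0001
```

Request:
arm_command:
  rows: "1 0 10 0 0 0 0; 1 0 0 0 0 0 0; 1 0 0 -40 0 0 0; 1 0 0 -40 0 0 0; 1 0 0 -40 0 0 0"

```text
time_s: 6.03
position: [0.5665, 0.2108, 0.1546]
tool_rot: [[0.993, -0.115, -0.002], [-0.115, -0.993, -0.0], [-0.002, 0.0, -1.0]]
ft_force: [1.1, 0.5, -0.0]
grip_width: 0.0
```

```bash
python3 st.py scene s2.png
```

```text
t 6.03 book mm [ -1.9 254.9 154.6] F [ 1.1  0.5 -0. ] w 0.0 x [ 0.993 -0.115 -0.002] z [-0.002 -0.    -1.   ]
```

View pics/s2.png

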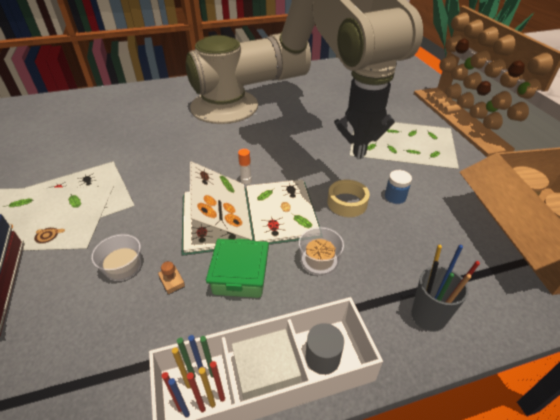

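The roll lies flat at (348,197), clear of the book's left edge and short of the jar, and the page is clear. Next I'll travel over to the right of the raised leaf.

Request:
arm_command:
  rows: "1 0 35 -15 0 0 0; 1 0 38 -15 0 0 0; 1 0 38 0 0 0 0; 1 0 38 0 0 0 0; 1 0 38 0 0 0 0"

```text
time_s: 6.5
position: [0.5448, 0.0238, 0.1835]
tool_rot: [[0.993, -0.115, 0.001], [-0.115, -0.993, -0.0], [0.001, 0.0, -1.0]]
ft_force: [0.5, 0.2, -0.5]
grip_width: 0.0002
```

Request:
arm_command:
  rows: "1 0 38 0 0 0 0; 1 0 38 0 0 0 0; 1 0 38 0 0 0 0; 1 0 38 0 0 0 0; 1 0 38 0 0 0 0"

```text
time_s: 6.92
position: [0.5229, -0.1651, 0.1833]
tool_rot: [[0.993, -0.115, 0.0], [-0.115, -0.993, -0.0], [0.0, 0.0, -1.0]]
ft_force: [0.1, 0.3, -0.0]
grip_width: -0.0
```

Request:
arm_command:
  rows: "1 0 38 0 0 0 0; 1 0 38 0 0 0 0; 1 0 0 35 0 0 0; 1 0 0 35 0 0 0; 1 0 0 30 0 0 0"

```text
time_s: 7.33
position: [0.5141, -0.2393, 0.0815]
tool_rot: [[0.993, -0.116, -0.0], [-0.116, -0.993, 0.0], [-0.0, -0.0, -1.0]]
ft_force: [1.3, -0.1, -1.4]
grip_width: 0.0002
```

```bash
python3 st.py scene s3.png; python3 -c "
import cv2;im=cv2.imread('pics/s3.png')[90:290,130:370];cv2.imwrite('pics/s3c.png',cv2.resize(im,(720,600),interpolation=cv2.INTER_CUBIC))"
```

```text
t 7.33 book mm [  -2.1 -198.2   81.5] F [ 1.3 -0.1 -1.4] w 0.0002 x [ 0.993 -0.116 -0.   ] z [-0.  0. -1.]
```

View pics/s3c.png

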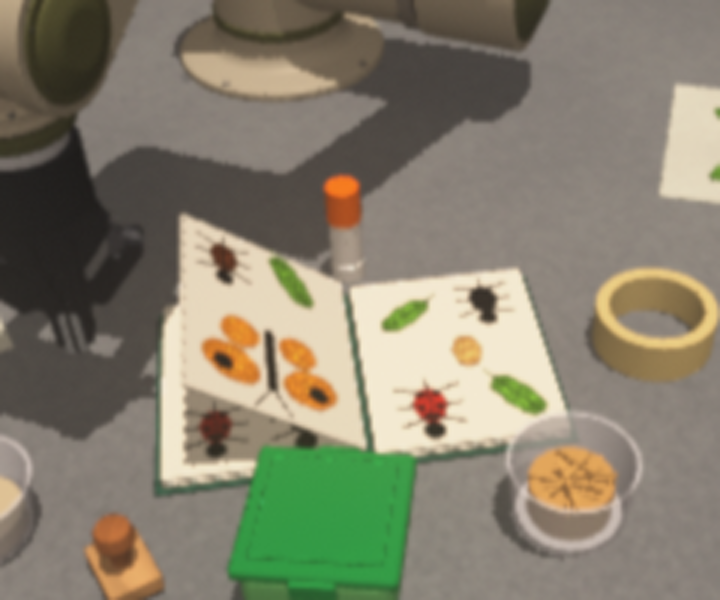

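Request:
arm_command:
  rows: "1 0 -20 -12 0 0 0; 1 0 -20 0 0 0 0; 1 0 -20 0 0 0 0; 1 0 -6 0 0 0 0; 1 0 -10 -11 0 0 0"

```text
time_s: 7.8
position: [0.5238, -0.1658, 0.1077]
tool_rot: [[0.994, -0.114, 0.001], [-0.114, -0.993, -0.007], [0.001, 0.007, -1.0]]
ft_force: [-5.4, -13.3, 8.7]
grip_width: -0.0001
```

Request:
arm_command:
  rows: "1 0 -10 -11 0 0 0; 1 0 -10 -9 0 0 0; 1 0 -10 -6 0 0 0; 1 0 -10 -6 0 0 0; 1 0 0 0 0 0 0"

```text
time_s: 8.22
position: [0.5289, -0.1217, 0.1397]
tool_rot: [[0.994, -0.113, 0.002], [-0.113, -0.994, -0.0], [0.002, 0.0, -1.0]]
ft_force: [-0.4, 0.1, -0.0]
grip_width: 0.0001
```

```bash
python3 st.py scene s4.png; python3 -c "
import cv2;im=cv2.imread('pics/s4.png')[90:290,130:370];cv2.imwrite('pics/s4c.png',cv2.resize(im,(720,600),interpolation=cv2.INTER_CUBIC))"
```

```text
t 8.22 book mm [ -1.  -79.8 139.7] F [-0.4  0.1 -0. ] w 0.0001 x [ 0.994 -0.113  0.002] z [ 0.002 -0.    -1.   ]
```

View pics/s4c.png

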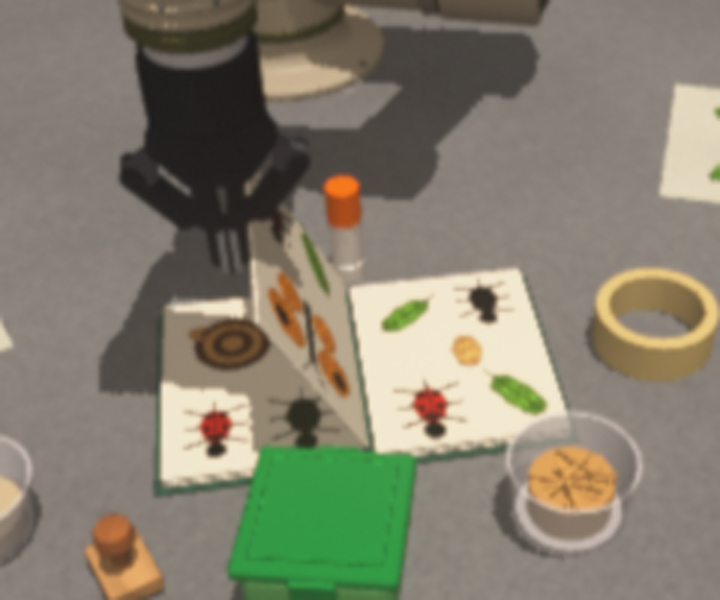

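The leaf alone has come up to about 65°, and the next leaf is still flat. I'll continue over the top, more slowly.

Request:
arm_command:
  rows: "1 0 -8 -2 0 0 0; 1 0 -8 -2 0 0 0; 1 0 -8 -2 0 0 0; 1 0 -8 -2 0 0 0; 1 0 -8 -1 0 0 0"

```text
time_s: 8.68
position: [0.5331, -0.0823, 0.1475]
tool_rot: [[0.994, -0.114, -0.0], [-0.114, -0.994, 0.0], [-0.0, -0.0, -1.0]]
ft_force: [0.5, -0.7, 0.2]
grip_width: -0.0
```

Request:
arm_command:
  rows: "1 0 -8 0 0 0 0; 1 0 -8 0 0 0 0; 1 0 -8 0 0 0 0; 1 0 -8 0 0 0 0; 1 0 -8 0 0 0 0"

```text
time_s: 9.1
position: [0.5375, -0.0426, 0.1471]
tool_rot: [[0.994, -0.114, -0.0], [-0.114, -0.994, 0.0], [-0.0, -0.0, -1.0]]
ft_force: [0.3, -0.4, -0.9]
grip_width: 0.0002
```

Request:
arm_command:
  rows: "1 0 -8 2 0 0 0; 1 0 -8 2 0 0 0; 1 0 -8 3 0 0 0; 1 0 -7 3 0 0 0; 1 0 -7 4 0 0 0"

```text
time_s: 9.52
position: [0.542, -0.0049, 0.1331]
tool_rot: [[0.994, -0.114, 0.0], [-0.114, -0.994, 0.0], [0.0, -0.0, -1.0]]
ft_force: [0.9, -1.3, 2.1]
grip_width: 0.0002
```

```bash
python3 st.py scene s5.png; python3 -c "
import cv2;im=cv2.imread('pics/s5.png')[90:290,130:370];cv2.imwrite('pics/s5c.png',cv2.resize(im,(720,600),interpolation=cv2.INTER_CUBIC))"
```

```text
t 9.52 book mm [ -1.4  37.8 133.1] F [ 0.9 -1.3  2.1] w 0.0002 x [ 0.994 -0.114  0.   ] z [ 0.  0. -1.]
```

View pics/s5c.png

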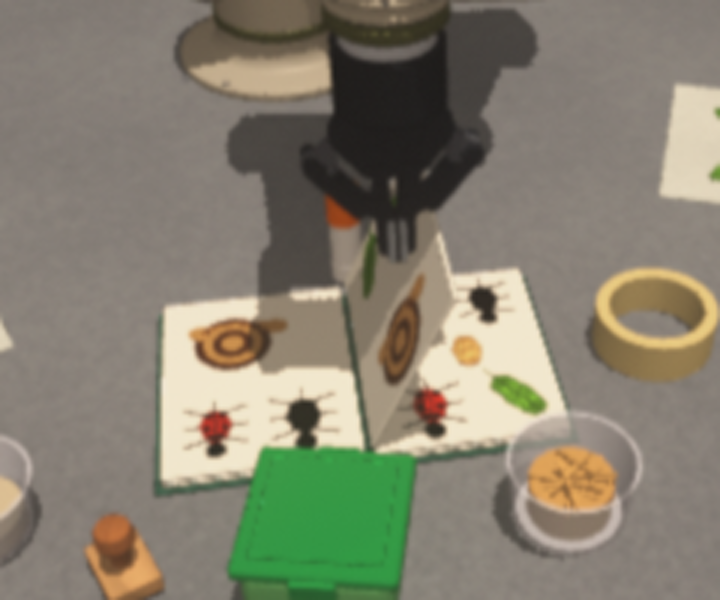

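The leaf is past vertical with the fingertip on its face. I'll carry on down the arc.

Request:
arm_command:
  rows: "1 0 -8 5 0 0 0; 1 0 -8 5 0 0 0; 1 0 -8 5 0 0 0; 1 0 -7 6 0 0 0; 1 0 -6 6 0 0 0"

```text
time_s: 9.98
position: [0.5462, 0.0319, 0.1056]
tool_rot: [[0.994, -0.114, -0.0], [-0.114, -0.994, 0.0], [-0.0, -0.0, -1.0]]
ft_force: [0.1, -0.5, 1.0]
grip_width: -0.0005
```

Request:
arm_command:
  rows: "1 0 -5 8 0 0 0; 1 0 -5 8 0 0 0; 1 0 -4 8 0 0 0; 1 0 -4 8 0 0 0; 1 0 -4 8 0 0 0"

```text
time_s: 10.4
position: [0.5485, 0.0532, 0.0654]
tool_rot: [[0.993, -0.114, -0.0], [-0.114, -0.993, -0.0], [-0.0, 0.0, -1.0]]
ft_force: [0.0, -0.6, 1.4]
grip_width: 0.0002
```

Request:
arm_command:
  rows: "1 0 -2 8 0 0 0; 1 0 -1 7 0 0 0; 1 0 -1 6 0 0 0; 1 0 0 4 0 0 0; 1 0 0 0 0 0 0"

```text
time_s: 10.82
position: [0.5487, 0.0568, 0.0404]
tool_rot: [[0.993, -0.114, -0.002], [-0.114, -0.993, 0.0], [-0.002, 0.0, -1.0]]
ft_force: [-0.1, 0.4, 0.2]
grip_width: 0.0001
```

```bash
python3 st.py
```

```text
t 10.82 book mm [-1.8 99.9 40.4] F [-0.1  0.4  0.2] w 0.0001 x [ 0.993 -0.114 -0.002] z [-0.002  0.    -1.   ]
```

Now press down gently until a force shows.

Request:
arm_command:
  rows: "1 0 0 2 0 0 0; 1 0 0 2 0 0 0; 1 0 0 1 0 0 0; 1 0 0 0.5 0 0 0; 1 0 0 0 0 0 0"

```text
time_s: 11.23
position: [0.5491, 0.0568, 0.0359]
tool_rot: [[0.993, -0.114, 0.0], [-0.114, -0.993, -0.0], [0.0, 0.0, -1.0]]
ft_force: [-0.3, 0.3, -0.5]
grip_width: 0.0003
```

Request:
arm_command:
  rows: "1 0 0 1 0 0 0; 1 0 0 0.5 0 0 0; 1 0 0 0.5 0 0 0; 1 0 0 0 0 0 0; 1 0 0 0 0 0 0"

```text
time_s: 11.65
position: [0.5492, 0.0568, 0.0353]
tool_rot: [[0.994, -0.114, 0.001], [-0.114, -0.994, -0.0], [0.001, 0.0, -1.0]]
ft_force: [-4.8, 0.2, 14.6]
grip_width: 0.0
```

The force rose to 15 N with the tip at about 18.4 mm, which is the height of the flat leaf's top face. I'll hold briefly, retreat and look.

Request:
arm_command:
  rows: "1 0 0 0 0 0 0; 1 0 0 0 0 0 0; 1 0 0 -10 0 0 0; 1 0 0 -30 0 0 0; 1 0 0 -40 0 0 0"

```text
time_s: 12.07
position: [0.5477, 0.0569, 0.1129]
tool_rot: [[0.993, -0.114, -0.006], [-0.114, -0.993, 0.001], [-0.006, 0.0, -1.0]]
ft_force: [-0.3, 0.2, 0.0]
grip_width: 0.0001
```

Request:
arm_command:
  rows: "1 -20 20 -25 0 0 0; 1 -30 20 -15 0 0 0; 1 -30 20 0 0 0 0; 1 -30 20 0 0 0 0; 1 0 0 0 0 0 0"

```text
time_s: 12.48
position: [0.4258, -0.0109, 0.154]
tool_rot: [[0.993, -0.116, -0.003], [-0.116, -0.993, 0.0], [-0.003, 0.0, -1.0]]
ft_force: [-0.1, 0.6, 0.2]
grip_width: 0.0001
```

```bash
python3 st.py scene s6.png; python3 -c "
import cv2;im=cv2.imread('pics/s6.png')[110:310,130:430];cv2.imwrite('pics/s6c.png',cv2.resize(im,(800,533),interpolation=cv2.INTER_CUBIC))"
```

```text
t 12.48 book mm [-116.1   18.5  154. ] F [-0.1  0.6  0.2] w 0.0001 x [ 0.993 -0.116 -0.003] z [-0.003  0.    -1.   ]
```

View pics/s6c.png

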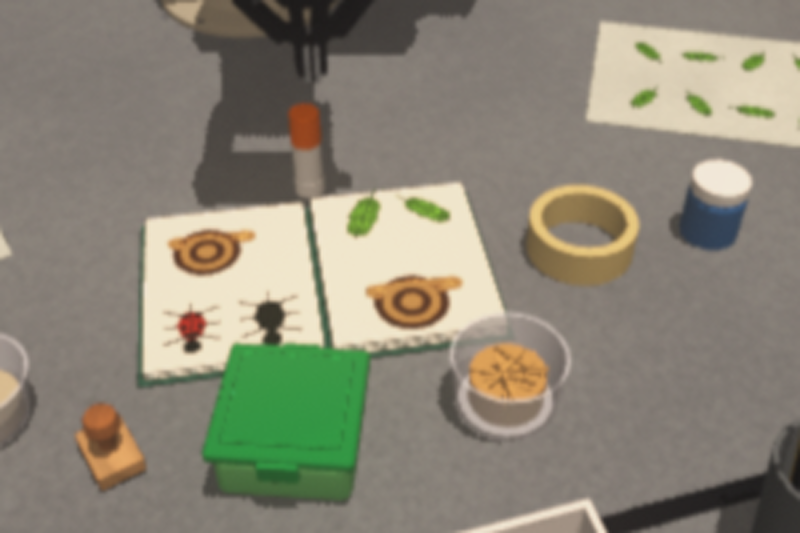

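The leaf lies flat on the left page, the roll is flat on the table clear of the book (crop (582,234)), and the bystanders stand where they were. I'm handing in.

```bash
python3 -c "
from rig import env
print(env.close_job())"
```

```text
the job is handed in; nothing more can be done
None
```

The job is handed in at about 12.5 s of the 62 s allowed; no verdict came back.

**What I did:**
- **Roll:** I put the closed fingertips inside the roll, slid it left off the page, and left it flat on the table, short of the jar.
- **Leaf:** I pushed the raised leaf up from the right by its fore-edge, took it over the spine, and pressed it down on the left.

**Last checks:**
- **Leaf:** While pressing, the fingertip stopped at about 18.4 mm height with 15 N, which matches the top of a leaf lying flat (18.5 mm).
- **Final picture:** It shows the leaf flat on the left, the next leaf flat on the right, and the roll flat and clear of the book. The bystanders look unmoved and the arm is clear of everything. I judged these by eye and did not measure the final angles or distances.
- **Forces:** The highest reading I saw was about 17 N, when the finger first met the leaf. It was below 1 N after retreating.

No check failed or disagreed.

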